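Load a two-way fuse base from a gravity magazine

TASK

On the fuse test bench, take two fuses one after the other from the outlet at the bottom of the blue upright magazine, letting the stack drop down and the next fuse roll out each time. Lay one in each of the two empty copper cradles of the empty fuse base (not the one holding brown used fuses), centred along the cradle. Leave the other fuses in the magazine.

Things in the scene. Friction and masses are not known exactly. Their poses are not given: they have to be found in the camera images.
- fuse1_center (a point): Fuse waiting at the outlet: white cylinder, steel caps, 22 mm diameter, 58 mm long, 55 g. Point: its centre (38 mm up); x along the cylinder. It lies level across a 40 mm wide ramp, against two yellow stops lower than its centre; its ends overhang free. Pinch it by its end faces from above, lift straight up. The next fuse touches it on the column side; the 154 mm high column's face is 51 mm away.
- fuse2_center (a point): Second fuse in the queue, the same make, at first touching fuse 1 on its column side; once fuse 1 is lifted off it rolls by itself, within a second, down the 14 degree ramp to where fuse 1 lay. Point: its centre; x along the cylinder. The magazine is fixed to the bench; its foot plate, under the outlet, is 6 mm high; its 56 mm high side cheeks end 21 mm short of the centre of the fuse at the outlet.
- fuse3_center (a point): Third fuse in the queue, the same make, at first 44 mm up the ramp from fuse 1, at the foot of the column (four more stand behind and above it). It is to stay in the magazine and rolls to the outlet once two fuses have been taken. Point: its centre; x along the cylinder.
- fuse_base: Empty fuse base, fixed: grey plate 90 x 110 x 4 mm, white body 36 x 100 mm, 16 mm high, two copper V cradles (45 degree flanks, 34 mm wide at the mouth, 35 mm long, rims 35 mm up). Origin: centre of its underside; z up. The cradles run along x, at y = +25 and -25 mm; a fuse lying in one is centred 34 mm above the bench, its ends overhang, with room for fingers. The similar base with brown fuses is not it.
Mind the look-alikes: they are no part of the job. What is shaped like the part that bears fuse3_center but pink is not meant. Leave any purple look-alike of the part that bears fuse1_center alone.

How it is judged:
At the end, for the whole second after the job is handed in: Fuse 1 and fuse 2 lie one in each cradle of the fuse base (either way about), centred within 15 mm along the cradle and 10 mm across, within 6 mm of the seated height and 11 degrees of the cradle's line; fuse 3 has moved down the ramp to the outlet (34 to 54 mm from where it was) ((((x of fuse1_center in the frame of fuse_base between -0.015 and 0.015 m and y of fuse1_center in the frame of fuse_base between 0.015 and 0.035 m and z of fuse1_center in the frame of fuse_base between 0.0276 and 0.0396 m and angle between the x axis of fuse1_center and the x axis of fuse_base, either way round below 0.2 rad) and (x of fuse2_center in the frame of fuse_base between -0.015 and 0.015 m and y of fuse2_center in the frame of fuse_base between -0.035 and -0.015 m and z of fuse2_center in the frame of fuse_base between 0.0276 and 0.0396 m and angle between the x axis of fuse2_center and the x axis of fuse_base, either way round below 0.2 rad)) or ((x of fuse1_center in the frame of fuse_base between -0.015 and 0.015 m and y of fuse1_center in the frame of fuse_base between -0.035 and -0.015 m and z of fuse1_center in the frame of fuse_base between 0.0276 and 0.0396 m and angle between the x axis of fuse1_center and the x axis of fuse_base, either way round below 0.2 rad) and (x of fuse2_center in the frame of fuse_base between -0.015 and 0.015 m and y of fuse2_center in the frame of fuse_base between 0.015 and 0.035 m and z of fuse2_center in the frame of fuse_base between 0.0276 and 0.0396 m and angle between the x axis of fuse2_center and the x axis of fuse_base, either way round below 0.2 rad))) and distance of fuse3_center from where it was at the start of the episode between 0.034 and 0.054 m); the robot touches nothing.
It also fails if it takes over 58 s, if anything falls off the work surface, if the arm or the gripper's body presses on something with over 40 N, if the wrist force passes 120 N, or if a joint passes its speed limit or range.

ROBOT

A 7-joint arm with a two-finger parallel gripper is mounted at the origin on the work surface. World frame = base frame: x ahead of the robot, y to its left, z up, the work surface at z = 0. Lengths are in m, angles in rad, forces in N, time in s.
With the tool pointing down it reaches from about 0.425 to 0.95 m from the base axis. Payload 16.7 kg.
Tool frame: the origin (TCP) lies between the finger pads; the fingertips stand r.tip_extent ahead of it and the grasp point (between the pads) lies 6 mm ahead of it (r.tip_extent is the distance from the TCP to the fingertips, in m); z points along the fingers, y is the line along which they close (so a half turn about z gives the same grasp; the last joint's range is limited). The gripper opens to 94 mm and grips with 3 to 60 N. Pads are 16 mm wide; open, the fingers measure 119 mm over their backs; the gripper's body (75 mm by 177 mm) begins 78 mm behind the grasp point.
Start: joints at [-1.363, 0.426, 0.074, 1.606, -0.034, 1.111, -0.067], TCP at [0.236, 0.632, 0.23] pointing down, gripper open.
Joint ranges: [-2.85, 2.85], [-0.5, 2.14], [-1.23, 1.37], [0.21, 2.46], [-1.02, 4.16], [0.16, 2.05], [-2.73, 2.73]. Speed limits (rad/s): [1.89, 1.89, 2.39, 2.39, 3.01, 3.01, 3.01].

INTERFACE

Orientations are given as a unit quaternion [w, x, y, z].
In Python, from plant import r, get_image, camera_info, ticket gives the robot as it stands.
- The arm moves only by the tool move_arm, never from a script. Its arguments are lists of equal length, an entry for each row: "translation": the shift along the tool's x, y, z in cm, a list of three; "rot": the turn, a rotation vector about the tool's x, y, z in degrees, a list of three; "claw": the closure, from -1 (fully open) to 1 (shut), so that 0 is half open. In form: {"translation": [[tx, ty, tz], ...], "rot": [[ax, ay, az], ...], "claw": [claw, ...]}. A call has exactly 10 rows; each row is the pose to reach, as a shift and turn from the pose commanded when the call began, along the tool's axes at that moment; what a row does not reach only later rows make up. A row lasts 1/12 s, in which the tool goes at most 41.7 mm and 7.16 degrees, less where a joint would pass 70% of its speed; a pose out of reach is approached as far as the arm can. A call with a gripper value outside its range is refused whole. The fingers move at their own pace and stop on an object; "newtons" is the grip in N (left out, the last holds). Time passes only in rows, so rows that repeat a pose let the fingers close, or fill a call up. It gives the time, the measured TCP pose, the force, the opening and the grip force at its end, in the units of the state.
- r.get_state(): the state, without advancing time (a new reading comes with each control period).
- get_image(name): name is "scene" or "top"; returns the picture (480x640x3 uint8, red, green, blue); there is no depth.
- camera_info(name): a dict with "fx", "fy", "cx", "cy" (pixels), "D" ([k1, k2, p1, p2, k3] as OpenCV has them; the pictures are not rectified), "rvec" (rotation vector, rad) and "tvec" (3), from world to camera coordinates, as OpenCV has them. Camera axes: x right, y down, z forward; pixel columns grow to the right and rows downward; lengths in m; the calibration is good to about 2 mm. A picture is of the moment at which its call begins. camera_info takes no time and is no camera call.
- ticket.hand_in(): hands the job in; it is judged then, once.
The state is a dict: "time": time; "q": joint angles; "qd": joint speeds; "tau": joint torques, N m; "position": TCP position; "tcp_rot": TCP orientation; "ft_force": force on the tool from outside, world axes, zero at the start; "moment": the same for the moment, N m; "opening": finger opening in m; "gripper_force": force on a finger pad.
Only numpy, scipy, OpenCV 4.12 (cv2) and the standard library are available. Lean on these libraries where they do the work, as an engineer would, in place of code of your own. Each camera call takes 0.05 s, during which the arm holds its last target. There are 200 camera calls.

## Working session

There is one attempt and no reset: what is moved stays moved. The work goes in short steps, Python scripts to look and compute and a tool call to move; the robot and the scene stay as the last step left them, time stands still between calls to the robot, and variables do not carry over. Pictures are saved under pics/ and viewed, at most 10 in all, crops included, and the job is handed in when it is done.

Besides the shell and the picture viewer there is one more tool, called after "Emit:" in YAML: its name, and indented under it one key for each argument. move_arm: Moves the arm, as the interface text tells. Its arguments: {"type":"object","properties":{"translation":{"type":"array"},"rot":{"type":"array"},"claw":{"type":"array"},"newtons":{"type":"number"}},"required":["translation","rot","claw"]}

```bash
mkdir -p pics; python3 - <<'E'
from plant import r,get_image,camera_info
import cv2
for n in("scene","top"):
    cv2.imwrite(f"pics/{n}0.png",get_image(n)[:,:,::-1]); print(n,camera_info(n))
print(r.get_state(),r.tip_extent)
E
```

```text
scene {'fx': 586.0811284000738, 'fy': 586.0811284000738, 'cx': 311.8864046001811, 'cy': 238.46588377814507, 'D': array([-0.1742174,  0.       ,  0.       ,  0.       ,  0.       ]), 'rvec': array([ 1.35977835,  2.30463031, -0.84122211]), 'tvec': array([ 0.27257308, -0.30430714,  1.37991341])}
top {'fx': 510.5032740382354, 'fy': 510.5032740382354, 'cx': 316.01715898181345, 'cy': 241.50936144575633, 'D': array([-0.03665472,  0.        ,  0.        ,  0.        ,  0.        ]), 'rvec': array([ 2.10160907, -2.16478015,  0.14559106]), 'tvec': array([0.03425073, 0.56487834, 0.80686258])}
{'time': 0.1, 'q': array([-1.36348797,  0.42665311,  0.07385745,  1.606528  , -0.03407887,
        1.11074239, -0.06714254]), 'qd': array([ 0.00239911, -0.00115262,  0.00130845, -0.0009203 , -0.00066022,
        0.00090567, -0.00035827]), 'tau': array([ 7.30885848e-03, -9.37468243e+01,  3.67653921e+00, -4.55043268e+01,
       -4.86103341e-02,  1.66705594e-02,  8.66966138e-05]), 'position': array([0.23567969, 0.63215536, 0.22986327]), 'tcp_rot': array([-4.81320659e-05,  1.77492925e-01,  9.84121931e-01, -5.33702096e-04]), 'ft_force': array([ 0.9130354 , -0.22700917,  0.09346641]), 'moment': array([ 0.04146431,  0.03228257, -0.03399926]), 'gripper_force': 0.0, 'opening': 0.09429889271771802} 0.025
```

View pics/top0.png

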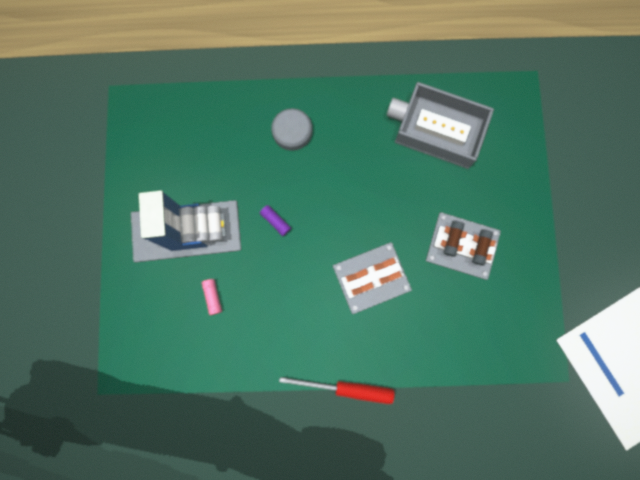

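View pics/scene0.png

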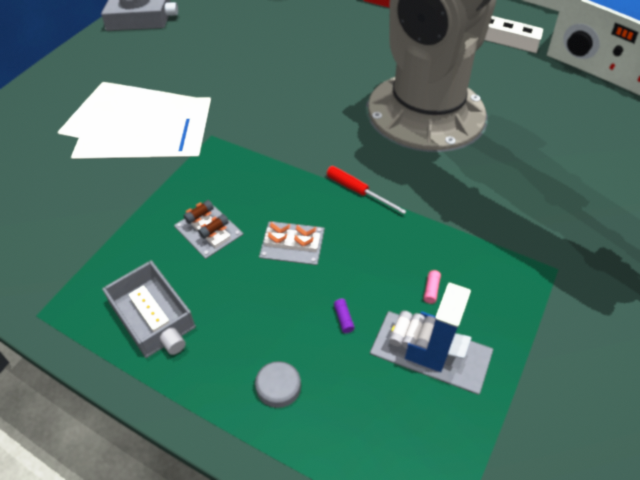

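The top view shows the blue magazine at about (185,228), with the outlet facing right (fuse 1 at about (215,224)). The empty base is at (372,278). The look-alikes are the base with brown fuses at (465,245), the purple cylinder at (275,220) and the pink one at (211,297). The white fuses in the magazine and the base with bare copper cradles match the description; I'll confirm both in one enlarged crop.

```bash
python3 - <<'E'
import cv2,numpy as np
t=cv2.imread("pics/top0.png");s=cv2.imread("pics/scene0.png")
a=cv2.resize(t[190:270,120:250],(780,480),interpolation=cv2.INTER_CUBIC)[:,:]
f=lambda im,y,x,h,w,k:cv2.resize(im[y:y+h,x:x+w],(w*k,h*k),interpolation=cv2.INTER_CUBIC)
out=np.zeros((600,800,3),np.uint8)
# TL: top magazine x140..255,y195..265 x3.4 ; use 400x300 tiles, 4x of 100x75
out[:300,:400]=f(t,190,150,75,100,4); out[:300,400:]=f(t,240,322,75,100,4)
out[300:,:400]=f(s,300,370,75,100,4); out[300:,400:]=f(s,205,245,75,100,4)
cv2.imwrite("pics/crop1.png",out)
E
```

```text
(no output)
```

View pics/crop1.png

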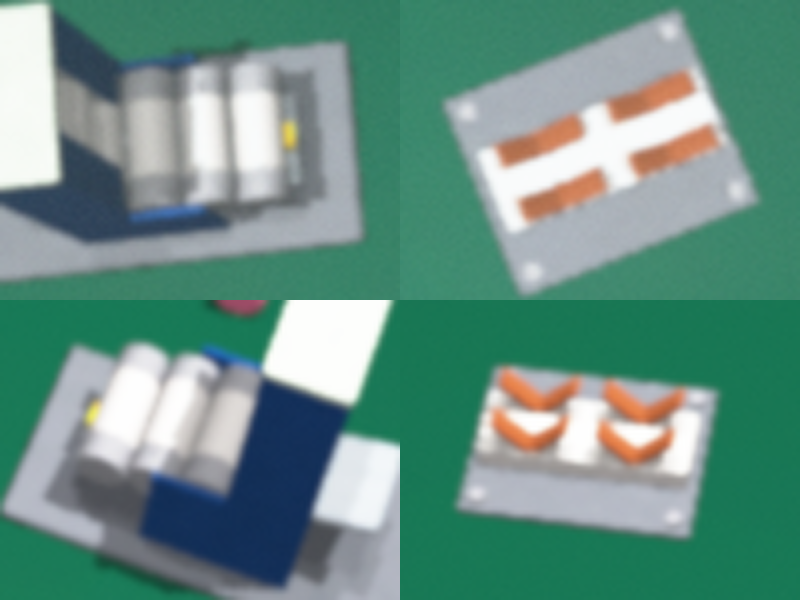

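The crop confirms both targets. Fuse 1 is white with steel caps, at the outlet against the yellow stop, centred at about top (214,223) and scene (401,327). The empty base has bare copper Vs and its four plate corners are visible.

```bash
cat > h.py <<'E'
import numpy as np,cv2
from plant import r,get_image,camera_info
from scipy.spatial.transform import Rotation as R
def ray(n,px):
    c=camera_info(n);K=np.array([[c['fx'],0,c['cx']],[0,c['fy'],c['cy']],[0,0,1]])
    u=cv2.undistortPoints(np.array(px,float).reshape(-1,1,2),K,c['D']).reshape(-1,2)
    M=cv2.Rodrigues(c['rvec'])[0];o=-M.T@c['tvec']
    return o,np.c_[u,np.ones(len(u))]@M
def onz(n,px,z):
    o,d=ray(n,px);return o+d*((z-o[2])/d[:,2])[:,None]
def proj(n,P):
    c=camera_info(n);K=np.array([[c['fx'],0,c['cx']],[0,c['fy'],c['cy']],[0,0,1]])
    return cv2.projectPoints(np.array(P,float).reshape(-1,3),c['rvec'],c['tvec'],K,c['D'])[0].reshape(-1,2)
E
python3 - <<'E'
from h import *
np.set_printoptions(precision=4,suppress=True)
T=lambda p,o,s=(0,0):(np.array(p,float)-s)/4-.375+o
print('cams',ray('top',[[320,240]])[0],ray('scene',[[320,240]])[0])
b=onz('top',T([[444,101],[680,10],[757,203],[524,296]],(322,240),(400,0)),.004)
bs=onz('scene',T([[492,366],[718,391],[690,537],[458,510]],(245,205),(400,300)),.004)
print(b,b.mean(0),bs,bs.mean(0))
for q in(b,bs):
  for i in range(4):
    d=q[(i+1)%4]-q[i];print(np.linalg.norm(d),np.degrees(np.arctan2(d[1],d[0])))
f=onz('top',T([[232,68],[275,65],[283,198],[240,202]],(150,190)),.038)
print(f,f.mean(0)); d=f[2]+f[3]-f[0]-f[1];print(np.linalg.norm(d)/2,np.degrees(np.arctan2(d[1],d[0])))
f=onz('scene',T([[128,345],[167,352],[125,478],[82,464]],(370,300),(0,300)),.038);print(f.mean(0))
d=f[2]+f[3]-f[0]-f[1];print(np.degrees(np.arctan2(d[1],d[0])))
m=onz('top',T([[344,41],[362,239]],(150,190)),.006);print('plate',m);d=m[1]-m[0];print(np.linalg.norm(d),np.degrees(np.arctan2(d[1],d[0])))
s=r.get_state();print(R.from_quat(s['tcp_rot'],scalar_first=True).as_matrix())
E
```

```text
cams [0.4352 0.0047 0.8842] [1.1027 0.3141 0.8698]
[[ 0.53   -0.0095  0.004 ]
 [ 0.5666 -0.1134  0.004 ]
 [ 0.4819 -0.1422  0.004 ]
 [ 0.4454 -0.0408  0.004 ]] [ 0.506  -0.0765  0.004 ] [[ 0.482  -0.1433  0.004 ]
 [ 0.443  -0.0377  0.004 ]
 [ 0.5278 -0.0065  0.004 ]
 [ 0.5662 -0.1097  0.004 ]] [ 0.5047 -0.0743  0.004 ]
0.11022854200537922 -70.58380123962797
0.08946225305711183 -161.23011641507543
0.1077739482452951 109.83256885999931
0.09025137223097607 20.33568492761139
0.11260878101752185 110.25769081303193
0.09039146647369826 20.132822057232723
0.11002327554498889 -69.60839854510004
0.09067986601093049 -158.2327729569843
[[0.6325 0.2008 0.038 ]
 [0.6332 0.1823 0.038 ]
 [0.5756 0.1788 0.038 ]
 [0.5745 0.1971 0.038 ]] [0.6039 0.1897 0.038 ]
0.05788470507039582 -176.43757945344225
[0.5984 0.1906 0.038 ]
7.176759380263339
plate [[0.6505 0.1583 0.006 ]
 [0.5618 0.1508 0.006 ]]
0.0890871932358197 -175.12742099831053
[[-0.937   0.3493 -0.0003]
 [ 0.3493  0.937  -0.001 ]
 [-0.0001 -0.0011 -1.    ]]
```

Emit:
move_arm:
  translation:
    - [-4, -2.3, 0]
    - [-8, -4.6, 0]
    - [-12, -6.9, 0]
    - [-15.5, -8.9, 0]
    - [-19, -10.9, 0]
    - [-22.5, -13, 0]
    - [-26, -15, 0]
    - [-29.5, -17, 0]
    - [-33, -19, 0]
    - [-36, -20.7, 0]
  rot:
    - [0, 0, 6]
    - [0, 0, 12]
    - [0, 0, 18]
    - [0, 0, 24]
    - [0, 0, 30]
    - [0, 0, 36]
    - [0, 0, 42]
    - [0, 0, 48]
    - [0, 0, 54]
    - [0, 0, 60]
  claw: [-1, -1, -1, -1, -1, -1, -1, -1, -1, -1]
  newtons: 20

```text
time: 0.93
position: [0.5017, 0.3107, 0.2305]
tcp_rot: [-0.0, 0.648, 0.762, -0.0]
ft_force: [0.4, 0.5, 0.3]
opening: 0.094
gripper_force: 0.0
```

```bash
cat >> h.py <<'E'
def rel(p,yaw):
    "tool-axes shift (cm) and turn (deg) to TCP p, pointing down, closing line at yaw deg (mod 180)"
    s=r.get_state();A=R.from_quat(s['tcp_rot'],scalar_first=True);M=A.as_matrix()
    b=[]
    for y in(yaw,yaw+180):
        a=np.radians(y);Y=np.array([np.cos(a),np.sin(a),0]);Z=np.array([0,0,-1.])
        b.append((R.from_matrix(M).inv()*R.from_matrix(np.c_[np.cross(Y,Z),Y,Z])).as_rotvec(degrees=True))
    v=min(b,key=np.linalg.norm)
    print('t',round(s['time'],2),'pos',s['position'].round(4),'yaw',np.degrees(np.arctan2(M[1,1],M[0,1])).round(2),'F',s['ft_force'].round(1),'open',round(s['opening'],4),'q7',s['q'][6].round(2))
    print('shift cm',(M.T@(np.array(p)-s['position'])*100).round(2),'rot',v.round(2))
E
python3 -c "
from h import *
rel([.602,.19,.2],4.5)"
```

```text
t 0.93 pos [0.5017 0.3107 0.2305] yaw 9.24 F [0.4 0.5 0.3] open 0.094 q7 -0.37
shift cm [-13.52   7.96   3.05] rot [-0.01  0.    4.74]
```

Emit:
move_arm:
  translation:
    - [-3.4, 2, 0]
    - [-6.8, 4, 0]
    - [-10.2, 6, 0]
    - [-13.5, 8, 1]
    - [-13.5, 8, 3]
    - [-13.5, 8, 5]
    - [-13.5, 8, 5]
    - [-13.5, 8, 5]
    - [-13.5, 8, 5]
    - [-13.5, 8, 5]
  rot:
    - [0, 0, 4.7]
    - [0, 0, 4.7]
    - [0, 0, 4.7]
    - [0, 0, 4.7]
    - [0, 0, 4.7]
    - [0, 0, 4.7]
    - [0, 0, 4.7]
    - [0, 0, 4.7]
    - [0, 0, 4.7]
    - [0, 0, 4.7]
  claw: [-1, -1, -1, -1, -1, -1, -1, -1, -1, -1]

```text
time: 1.77
position: [0.6024, 0.1935, 0.1818]
tcp_rot: [0.0, 0.676, 0.737, 0.001]
ft_force: [0.4, -0.1, 0.6]
opening: 0.0943
gripper_force: 0.0
```

```bash
python3 - <<'E'
from h import *
rel([.602,.19,.12],4.5)
f=lambda im,y,x,h,w,k:cv2.resize(im[y:y+h,x:x+w],(w*k,h*k),interpolation=cv2.INTER_CUBIC)
t=get_image('top')[:,:,::-1];s=get_image('scene')[:,:,::-1]
cv2.imwrite('pics/c2.png',np.hstack([f(t,170,140,120,100,4),f(s,260,350,120,100,4)]))
E
```

```text
t 1.77 pos [0.6024 0.1935 0.1818] yaw 4.9 F [ 0.4 -0.1  0.6] open 0.0943 q7 -0.13
shift cm [-0.35 -0.08  6.18] rot [ 0.08 -0.04  0.4 ]
```

View pics/c2.png

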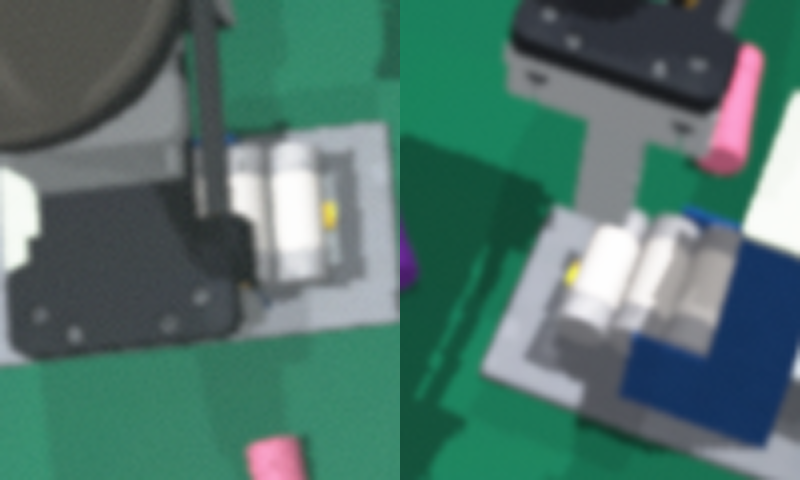

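The crop shows fuse 1 undisturbed at the outlet. The gripper is about above it, with its 75 mm side towards the column. I'll go partway down and check the settled pose.

Emit:
move_arm:
  translation:
    - [-0.4, 0, 1]
    - [-0.4, 0, 3]
    - [-0.4, 0, 5]
    - [-0.4, 0, 7]
    - [-0.4, 0, 8]
    - [-0.4, 0, 8]
    - [-0.4, 0, 8]
    - [-0.4, 0, 8]
    - [-0.4, 0, 8]
    - [-0.4, 0, 8]
  rot:
    - [0, 0, 0]
    - [0, 0, 0]
    - [0, 0, 0]
    - [0, 0, 0]
    - [0, 0, 0]
    - [0, 0, 0]
    - [0, 0, 0]
    - [0, 0, 0]
    - [0, 0, 0]
    - [0, 0, 0]
  claw: [-1, -1, -1, -1, -1, -1, -1, -1, -1, -1]

```text
time: 2.7
position: [0.6029, 0.1891, 0.1015]
tcp_rot: [0.0, 0.677, 0.736, 0.001]
ft_force: [0.1, 1.3, -0.1]
opening: 0.094
gripper_force: 0.0
```

```bash
python3 - <<'E'
from h import *
rel([.602,.189,.044],4.9)
f=lambda im,y,x,h,w,k:cv2.resize(im[y:y+h,x:x+w],(w*k,h*k),interpolation=cv2.INTER_CUBIC)
t=get_image('top')[:,:,::-1];s=get_image('scene')[:,:,::-1]
cv2.imwrite('pics/c3.png',np.hstack([f(t,170,160,120,100,4),f(s,260,350,120,100,4)]))
E
```

```text
t 2.7 pos [0.6029 0.1891 0.1015] yaw 4.86 F [ 0.1  1.3 -0.1] open 0.094 q7 -0.08
shift cm [-0.01 -0.1   5.75] rot [ 0.08 -0.04 -0.04]
```

View pics/c3.png

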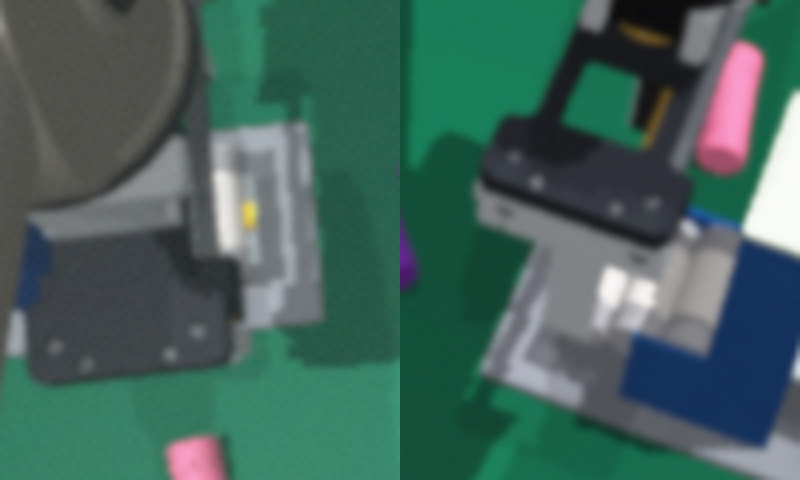

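The finger line sits over the fuse at the outlet and the column gap is clear, so I'm going down.

Emit:
move_arm:
  translation:
    - [0, 0, 1]
    - [0, 0, 2]
    - [0, 0, 3]
    - [0, 0, 4]
    - [0, 0, 5]
    - [0, 0, 5.7]
    - [0, 0, 5.7]
    - [0, 0, 5.7]
    - [0, 0, 5.7]
    - [0, 0, 5.7]
  rot:
    - [0, 0, 0]
    - [0, 0, 0]
    - [0, 0, 0]
    - [0, 0, 0]
    - [0, 0, 0]
    - [0, 0, 0]
    - [0, 0, 0]
    - [0, 0, 0]
    - [0, 0, 0]
    - [0, 0, 0]
  claw: [-1, -1, -1, -1, -1, -1, -1, -1, -1, -1]

```text
time: 3.63
position: [0.6028, 0.189, 0.044]
tcp_rot: [0.0, 0.677, 0.736, 0.0]
ft_force: [0.4, -0.7, 0.3]
opening: 0.094
gripper_force: 0.0
```

Emit:
move_arm:
  translation:
    - [0, 0, 0]
    - [0, 0, 0]
    - [0, 0, 0]
    - [0, 0, 0]
    - [0, 0, 0]
    - [0, 0, 0]
    - [0, 0, 0]
    - [0, 0, 0]
    - [0, 0, 0]
    - [0, 0, 0]
  rot:
    - [0, 0, 0]
    - [0, 0, 0]
    - [0, 0, 0]
    - [0, 0, 0]
    - [0, 0, 0]
    - [0, 0, 0]
    - [0, 0, 0]
    - [0, 0, 0]
    - [0, 0, 0]
    - [0, 0, 0]
  claw: [0, 0.3, 1, 1, 1, 1, 1, 1, 1, 1]
  newtons: 20

```text
time: 4.47
position: [0.6024, 0.1889, 0.0435]
tcp_rot: [-0.0, 0.677, 0.736, -0.0]
ft_force: [0.4, -0.3, 1.3]
opening: 0.0579
gripper_force: 20.0
```

Emit:
move_arm:
  translation:
    - [0, 0, -0.5]
    - [0, 0, -1]
    - [0, 0, -2]
    - [0, 0, -3.5]
    - [0, 0, -5]
    - [0, 0, -7]
    - [0, 0, -9]
    - [0, 0, -11]
    - [0, 0, -12]
    - [0, 0, -12]
  rot:
    - [0, 0, 0]
    - [0, 0, 0]
    - [0, 0, 0]
    - [0, 0, 0]
    - [0, 0, 0]
    - [0, 0, 0]
    - [0, 0, 0]
    - [0, 0, 0]
    - [0, 0, 0]
    - [0, 0, 0]
  claw: [1, 1, 1, 1, 1, 1, 1, 1, 1, 1]

```text
time: 5.3
position: [0.6035, 0.1896, 0.1663]
tcp_rot: [0.0, 0.676, 0.736, 0.002]
ft_force: [1.2, 1.1, -0.7]
opening: 0.0582
gripper_force: 20.0
```

```bash
python3 - <<'E'
from h import *
for c in ([.4968,-.052,.16],[.5139,-.099,.16]): rel(c,20)
E
```

```text
t 5.3 pos [0.6035 0.1896 0.1663] yaw 4.87 F [ 1.2  1.1 -0.7] open 0.0582 q7 -0.11
shift cm [-23.16 -12.68   0.54] rot [  0.21  -0.08 -15.13]
t 5.3 pos [0.6035 0.1896 0.1663] yaw 4.87 F [ 1.2  1.1 -0.7] open 0.0582 q7 -0.11
shift cm [-27.99 -11.37   0.54] rot [  0.21  -0.08 -15.13]
```

Emit:
move_arm:
  translation:
    - [-3, -1.2, 0]
    - [-6.2, -2.5, 0]
    - [-9.4, -3.8, 0]
    - [-12.6, -5.1, 0]
    - [-15.8, -6.4, 0]
    - [-19, -7.7, 0]
    - [-22.2, -9, 0]
    - [-25.4, -10.3, 0]
    - [-28, -11.4, 0]
    - [-28, -11.4, 0]
  rot:
    - [0, 0, -2]
    - [0, 0, -4]
    - [0, 0, -6]
    - [0, 0, -8]
    - [0, 0, -10]
    - [0, 0, -12]
    - [0, 0, -14]
    - [0, 0, -15]
    - [0, 0, -15]
    - [0, 0, -15]
  claw: [1, 1, 1, 1, 1, 1, 1, 1, 1, 1]

```text
time: 6.13
position: [0.5101, -0.105, 0.163]
tcp_rot: [-0.0, 0.577, 0.817, -0.001]
ft_force: [-0.1, -0.7, 0.4]
opening: 0.0578
gripper_force: 20.0
```

Emit:
move_arm:
  translation:
    - [0, 0, 0]
    - [0, 0, 0]
    - [0, 0, 1]
    - [0, 0, 2.5]
    - [0, 0, 4]
    - [0, 0, 5.5]
    - [0, 0, 7]
    - [0, 0, 8]
    - [0, 0, 8]
    - [0, 0, 8]
  rot:
    - [0, 0, 0]
    - [0, 0, 0]
    - [0, 0, 0]
    - [0, 0, 0]
    - [0, 0, 0]
    - [0, 0, 0]
    - [0, 0, 0]
    - [0, 0, 0]
    - [0, 0, 0]
    - [0, 0, 0]
  claw: [1, 1, 1, 1, 1, 1, 1, 1, 1, 1]

```text
time: 6.97
position: [0.5123, -0.0993, 0.0829]
tcp_rot: [-0.001, 0.574, 0.819, -0.001]
ft_force: [0.2, 0.5, -0.4]
opening: 0.0576
gripper_force: 20.0
```

```bash
python3 - <<'E'
from h import *
rel([.5139,-.099,.040],20)
f=lambda im,y,x,h,w,k:cv2.resize(im[y:y+h,x:x+w],(w*k,h*k),interpolation=cv2.INTER_CUBIC)
t=get_image('top')[:,:,::-1];s=get_image('scene')[:,:,::-1]
a=np.zeros((600,800,3),np.uint8)
a[:300,:400]=f(t,240,322,75,100,4);a[:300,400:]=f(s,205,245,75,100,4)
a[300:,:400]=f(t,190,150,75,100,4);a[300:,400:]=f(s,300,370,75,100,4)
cv2.imwrite('pics/c4.png',a)
E
```

```text
t 6.97 pos [ 0.5123 -0.0993  0.0829] yaw 19.9 F [ 0.2  0.5 -0.4] open 0.0576 q7 0.67
shift cm [-0.03  0.17  4.29] rot [-0.08 -0.02 -0.1 ]
```

View pics/c4.png

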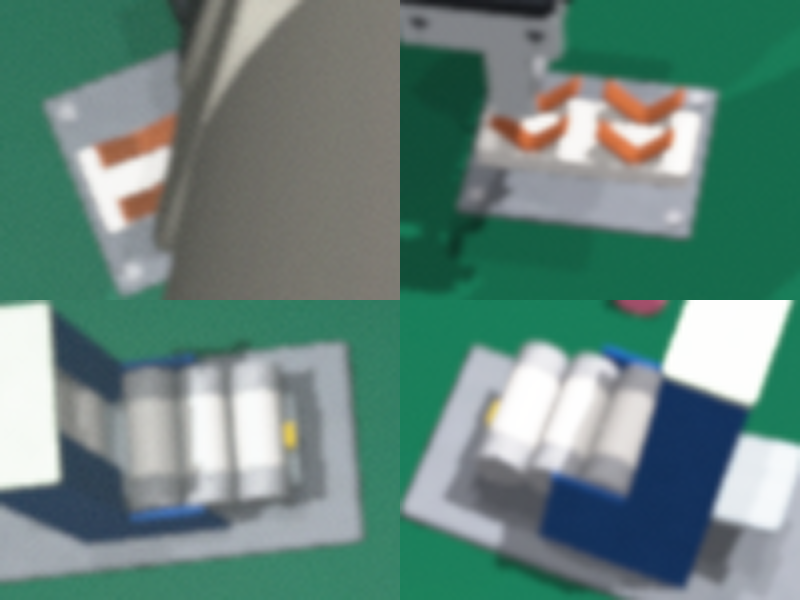

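The fuse is held above the left cradle in the scene view. In the magazine the next fuse has already rolled to the outlet. I'm lowering now.

Emit:
move_arm:
  translation:
    - [0, 0.15, 0.6]
    - [0, 0.15, 1.2]
    - [0, 0.15, 1.8]
    - [0, 0.15, 2.4]
    - [0, 0.15, 3]
    - [0, 0.15, 3.4]
    - [0, 0.15, 3.8]
    - [0, 0.15, 4.1]
    - [0, 0.15, 4.2]
    - [0, 0.15, 4.2]
  rot:
    - [0, 0, 0]
    - [0, 0, 0]
    - [0, 0, 0]
    - [0, 0, 0]
    - [0, 0, 0]
    - [0, 0, 0]
    - [0, 0, 0]
    - [0, 0, 0]
    - [0, 0, 0]
    - [0, 0, 0]
  claw: [1, 1, 1, 1, 1, 1, 1, 1, 1, 1]

```text
time: 7.9
position: [0.5138, -0.0993, 0.0412]
tcp_rot: [-0.0, 0.575, 0.818, -0.0]
ft_force: [-0.1, -0.8, -0.7]
opening: 0.0579
gripper_force: 20.0
```

```bash
python3 - <<'E'
from h import *
rel([.5139,-.099,.040],20)
E
```

```text
t 7.9 pos [ 0.5138 -0.0993  0.0412] yaw 19.85 F [-0.1 -0.8 -0.7] open 0.0579 q7 0.71
shift cm [0.02 0.02 0.12] rot [-0.02 -0.   -0.15]
```

Emit:
move_arm:
  translation:
    - [0, 0, 0.1]
    - [0, 0, 0.1]
    - [0, 0, 0.1]
    - [0, 0, 0.1]
    - [0, 0, 0.1]
    - [0, 0, 0.1]
    - [0, 0, 0.1]
    - [0, 0, 0.1]
    - [0, 0, 0.1]
    - [0, 0, 0.1]
  rot:
    - [0, 0, 0]
    - [0, 0, 0]
    - [0, 0, 0]
    - [0, 0, 0]
    - [0, 0, 0]
    - [0, 0, 0]
    - [0, 0, 0]
    - [0, 0, 0]
    - [0, 0, 0]
    - [0, 0, 0]
  claw: [1, 1, 0.2, 0, -0.3, -0.6, -1, -1, -1, -1]

```text
time: 8.73
position: [0.5139, -0.0992, 0.0405]
tcp_rot: [0.0, 0.575, 0.818, -0.0]
ft_force: [-0.2, 0.1, -0.1]
opening: 0.091
gripper_force: 0.0
```

Emit:
move_arm:
  translation:
    - [0, 0, -0.5]
    - [0, 0, -1.5]
    - [0, 0, -3]
    - [0, 0, -5]
    - [0, 0, -7.5]
    - [0, 0, -10]
    - [0, 0, -12.5]
    - [0, 0, -14]
    - [0, 0, -14]
    - [0, 0, -14]
  rot:
    - [0, 0, 0]
    - [0, 0, 0]
    - [0, 0, 0]
    - [0, 0, 0]
    - [0, 0, 0]
    - [0, 0, 0]
    - [0, 0, 0]
    - [0, 0, 0]
    - [0, 0, 0]
    - [0, 0, 0]
  claw: [-1, -1, -1, -1, -1, -1, -1, -1, -1, -1]

```text
time: 9.57
position: [0.5143, -0.0992, 0.1816]
tcp_rot: [0.001, 0.575, 0.818, 0.001]
ft_force: [-0.9, 1.0, -0.6]
opening: 0.0938
gripper_force: 0.0
```

```bash
python3 - <<'E'
from h import *
rel([.6026,.189,.18],4.9)
E
```

```text
t 9.57 pos [ 0.5143 -0.0992  0.1816] yaw 19.86 F [-0.9  1.  -0.6] open 0.0938 q7 0.57
shift cm [24.1  18.09  0.19] rot [ 0.12 -0.   14.96]
```

Emit:
move_arm:
  translation:
    - [2.7, 2, 0]
    - [5.4, 4, 0]
    - [8.1, 6, 0]
    - [10.8, 8.1, 0]
    - [13.5, 10.1, 0]
    - [16.2, 12.1, 0]
    - [18.9, 14.2, 0]
    - [21.6, 16.2, 0]
    - [23.5, 17.6, 0]
    - [24.1, 18.1, 0]
  rot:
    - [0, 0, 2]
    - [0, 0, 4]
    - [0, 0, 6]
    - [0, 0, 8]
    - [0, 0, 10]
    - [0, 0, 12]
    - [0, 0, 14]
    - [0, 0, 15]
    - [0, 0, 15]
    - [0, 0, 15]
  claw: [-1, -1, -1, -1, -1, -1, -1, -1, -1, -1]

```text
time: 10.4
position: [0.6019, 0.1933, 0.1788]
tcp_rot: [-0.001, 0.675, 0.738, -0.001]
ft_force: [-0.4, 0.2, -1.0]
opening: 0.0942
gripper_force: 0.0
```

Emit:
move_arm:
  translation:
    - [0, 0, 0]
    - [0, 0, 0]
    - [0, 0, 1]
    - [0, 0, 2]
    - [0, 0, 4]
    - [0, 0, 6]
    - [0, 0, 8]
    - [0, 0, 8]
    - [0, 0, 8]
    - [0, 0, 8]
  rot:
    - [0, 0, 0]
    - [0, 0, 0]
    - [0, 0, 0]
    - [0, 0, 0]
    - [0, 0, 0]
    - [0, 0, 0]
    - [0, 0, 0]
    - [0, 0, 0]
    - [0, 0, 0]
    - [0, 0, 0]
  claw: [-1, -1, -1, -1, -1, -1, -1, -1, -1, -1]

```text
time: 11.23
position: [0.6026, 0.1882, 0.1011]
tcp_rot: [0.0, 0.677, 0.736, 0.0]
ft_force: [0.1, -0.3, 0.1]
opening: 0.0941
gripper_force: 0.0
```

```bash
python3 - <<'E'
from h import *
rel([.6026,.189,.044],4.9)
f=lambda im,y,x,h,w,k:cv2.resize(im[y:y+h,x:x+w],(w*k,h*k),interpolation=cv2.INTER_CUBIC)
t=get_image('top')[:,:,::-1];s=get_image('scene')[:,:,::-1]
a=np.zeros((600,800,3),np.uint8)
a[:300,:400]=f(t,240,322,75,100,4);a[:300,400:]=f(s,205,245,75,100,4)
a[300:,:400]=f(t,190,150,75,100,4);a[300:,400:]=f(s,300,370,75,100,4)
cv2.imwrite('pics/c5.png',a)
E
```

```text
t 11.23 pos [0.6026 0.1882 0.1011] yaw 4.8 F [ 0.1 -0.3  0.1] open 0.0941 q7 -0.08
shift cm [ 0.08 -0.    5.71] rot [ 0.02  0.01 -0.1 ]
```

View pics/c5.png

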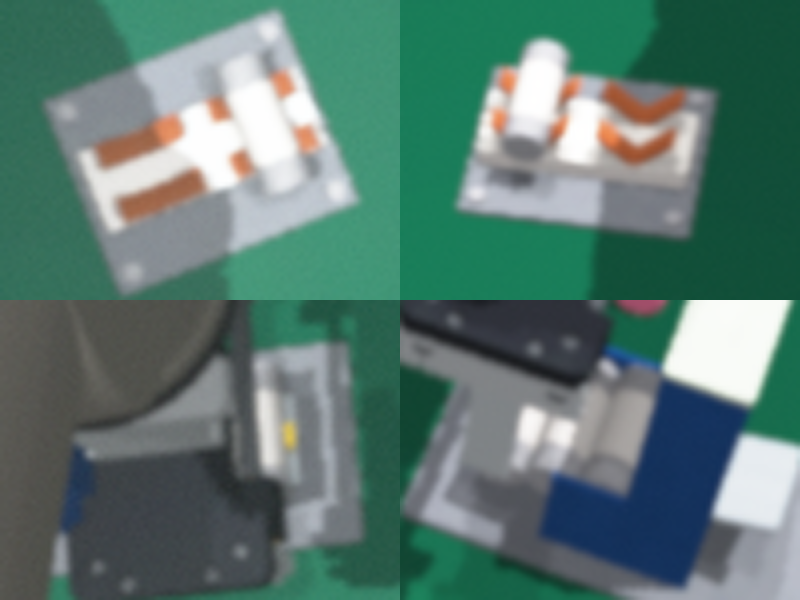

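The first fuse lies square and centred in the right-hand cradle of the top crop, at (260,122). The second fuse is at the outlet under the gripper, so I'm going down and gripping it.

Emit:
move_arm:
  translation:
    - [0.1, 0, 1]
    - [0.1, 0, 2]
    - [0.1, 0, 3]
    - [0.1, 0, 4]
    - [0.1, 0, 5]
    - [0.1, 0, 5.7]
    - [0.1, 0, 5.7]
    - [0.1, 0, 5.7]
    - [0.1, 0, 5.7]
    - [0.1, 0, 5.7]
  rot:
    - [0, 0, 0]
    - [0, 0, 0]
    - [0, 0, 0]
    - [0, 0, 0]
    - [0, 0, 0]
    - [0, 0, 0]
    - [0, 0, 0]
    - [0, 0, 0]
    - [0, 0, 0]
    - [0, 0, 0]
  claw: [-1, -1, -1, -1, -1, -1, -1, -1, -1, -1]

```text
time: 12.17
position: [0.6026, 0.19, 0.044]
tcp_rot: [0.0, 0.677, 0.736, 0.0]
ft_force: [0.9, 0.2, 0.0]
opening: 0.0938
gripper_force: 0.0
```

Emit:
move_arm:
  translation:
    - [0, 0, 0]
    - [0, 0, 0]
    - [0, 0, 0]
    - [0, 0, 0]
    - [0, 0, 0]
    - [0, 0, 0]
    - [0, 0, 0]
    - [0, 0, 0]
    - [0, 0, 0]
    - [0, 0, 0]
  rot:
    - [0, 0, 0]
    - [0, 0, 0]
    - [0, 0, 0]
    - [0, 0, 0]
    - [0, 0, 0]
    - [0, 0, 0]
    - [0, 0, 0]
    - [0, 0, 0]
    - [0, 0, 0]
    - [0, 0, 0]
  claw: [0, 0.3, 1, 1, 1, 1, 1, 1, 1, 1]
  newtons: 20

```text
time: 13.0
position: [0.6023, 0.1899, 0.0435]
tcp_rot: [0.0, 0.677, 0.736, 0.0]
ft_force: [0.4, 0.1, 0.5]
opening: 0.0576
gripper_force: 20.0
```

Emit:
move_arm:
  translation:
    - [0, 0, -0.5]
    - [0, 0, -1]
    - [0, 0, -2]
    - [0, 0, -3.5]
    - [0, 0, -5]
    - [0, 0, -7]
    - [0, 0, -9]
    - [0, 0, -11]
    - [0, 0, -12]
    - [0, 0, -12]
  rot:
    - [0, 0, 0]
    - [0, 0, 0]
    - [0, 0, 0]
    - [0, 0, 0]
    - [0, 0, 0]
    - [0, 0, 0]
    - [0, 0, 0]
    - [0, 0, 0]
    - [0, 0, 0]
    - [0, 0, 0]
  claw: [1, 1, 1, 1, 1, 1, 1, 1, 1, 1]

```text
time: 13.83
position: [0.6033, 0.1902, 0.1663]
tcp_rot: [0.001, 0.677, 0.736, 0.002]
ft_force: [-0.6, -0.1, -0.4]
opening: 0.0578
gripper_force: 20.0
```

Emit:
move_arm:
  translation:
    - [-2.7, -1.5, 0]
    - [-5.4, -3, 0]
    - [-8.1, -4.5, 0]
    - [-10.8, -6, 0]
    - [-13.5, -7.4, 0]
    - [-16.2, -8.9, 0]
    - [-18.9, -10.4, 0]
    - [-21.6, -11.9, 0]
    - [-23.1, -12.7, 0]
    - [-23.1, -12.7, 0]
  rot:
    - [0, 0, -2]
    - [0, 0, -4]
    - [0, 0, -6]
    - [0, 0, -8]
    - [0, 0, -10]
    - [0, 0, -12]
    - [0, 0, -14]
    - [0, 0, -15]
    - [0, 0, -15]
    - [0, 0, -15]
  claw: [1, 1, 1, 1, 1, 1, 1, 1, 1, 1]

```text
time: 14.67
position: [0.4932, -0.0545, 0.1629]
tcp_rot: [-0.0, 0.576, 0.817, -0.001]
ft_force: [0.6, -0.1, -0.9]
opening: 0.0577
gripper_force: 20.0
```

Emit:
move_arm:
  translation:
    - [0, 0, 0]
    - [0, 0, 0]
    - [0, 0, 1]
    - [0, 0, 2.5]
    - [0, 0, 4]
    - [0, 0, 5.5]
    - [0, 0, 7]
    - [0, 0, 8]
    - [0, 0, 8]
    - [0, 0, 8]
  rot:
    - [0, 0, 0]
    - [0, 0, 0]
    - [0, 0, 0]
    - [0, 0, 0]
    - [0, 0, 0]
    - [0, 0, 0]
    - [0, 0, 0]
    - [0, 0, 0]
    - [0, 0, 0]
    - [0, 0, 0]
  claw: [1, 1, 1, 1, 1, 1, 1, 1, 1, 1]

```text
time: 15.5
position: [0.495, -0.0507, 0.0829]
tcp_rot: [-0.0, 0.574, 0.819, -0.001]
ft_force: [-0.1, -0.2, -0.8]
opening: 0.0578
gripper_force: 20.0
```

```bash
python3 - <<'E'
from h import *
rel([.4968,-.052,.0405],20)
f=lambda im,y,x,h,w,k:cv2.resize(im[y:y+h,x:x+w],(w*k,h*k),interpolation=cv2.INTER_CUBIC)
t=get_image('top')[:,:,::-1];s=get_image('scene')[:,:,::-1]
a=np.zeros((600,800,3),np.uint8)
a[:300,:400]=f(t,240,322,75,100,4);a[:300,400:]=f(s,205,245,75,100,4)
a[300:,:400]=f(t,190,150,75,100,4);a[300:,400:]=f(s,300,370,75,100,4)
cv2.imwrite('pics/c6.png',a)
E
```

```text
t 15.5 pos [ 0.495  -0.0507  0.0829] yaw 19.89 F [-0.1 -0.2 -0.8] open 0.0578 q7 0.56
shift cm [-0.18  0.13  4.24] rot [-0.09 -0.   -0.11]
```

View pics/c6.png

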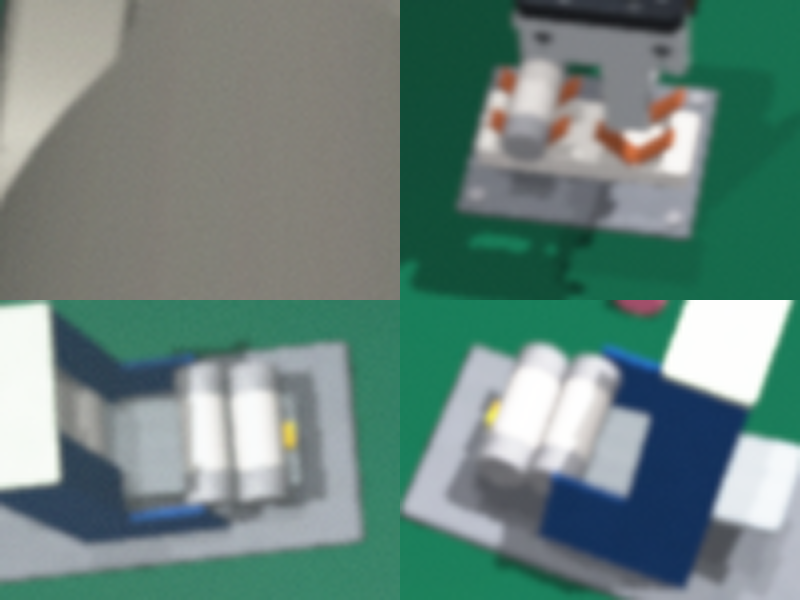

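The third fuse has rolled to the outlet. The second is held over the free cradle, with the first still seated in the other. I'm lowering and releasing it.

Emit:
move_arm:
  translation:
    - [-0.2, 0.1, 0.6]
    - [-0.2, 0.1, 1.2]
    - [-0.2, 0.1, 1.8]
    - [-0.2, 0.1, 2.4]
    - [-0.2, 0.1, 3]
    - [-0.2, 0.1, 3.4]
    - [-0.2, 0.1, 3.8]
    - [-0.2, 0.1, 4.1]
    - [-0.2, 0.1, 4.2]
    - [-0.2, 0.1, 4.2]
  rot:
    - [0, 0, 0]
    - [0, 0, 0]
    - [0, 0, 0]
    - [0, 0, 0]
    - [0, 0, 0]
    - [0, 0, 0]
    - [0, 0, 0]
    - [0, 0, 0]
    - [0, 0, 0]
    - [0, 0, 0]
  claw: [1, 1, 1, 1, 1, 1, 1, 1, 1, 1]

```text
time: 16.43
position: [0.4968, -0.0526, 0.0413]
tcp_rot: [-0.0, 0.575, 0.818, -0.0]
ft_force: [-0.9, -0.3, -0.2]
opening: 0.0579
gripper_force: 20.0
```

Emit:
move_arm:
  translation:
    - [0, 0, 0.1]
    - [0, 0, 0.1]
    - [0, 0, 0.1]
    - [0, 0, 0.1]
    - [0, 0, 0.1]
    - [0, 0, 0.1]
    - [0, 0, 0.1]
    - [0, 0, 0.1]
    - [0, 0, 0.1]
    - [0, 0, 0.1]
  rot:
    - [0, 0, 0]
    - [0, 0, 0]
    - [0, 0, 0]
    - [0, 0, 0]
    - [0, 0, 0]
    - [0, 0, 0]
    - [0, 0, 0]
    - [0, 0, 0]
    - [0, 0, 0]
    - [0, 0, 0]
  claw: [1, 1, 0.2, 0, -0.3, -0.6, -1, -1, -1, -1]

```text
time: 17.27
position: [0.4968, -0.0525, 0.0405]
tcp_rot: [-0.0, 0.575, 0.818, -0.0]
ft_force: [-0.3, -0.1, -0.1]
opening: 0.0909
gripper_force: 0.0
```

Emit:
move_arm:
  translation:
    - [0, 0, -0.5]
    - [0, 0, -1.5]
    - [0, 0, -3]
    - [0, 0, -5]
    - [0, 0, -7.5]
    - [0, 0, -10]
    - [0, 0, -12.5]
    - [0, 0, -15]
    - [0, 0, -17]
    - [0, 0, -17]
  rot:
    - [0, 0, 0]
    - [0, 0, 0]
    - [0, 0, 0]
    - [0, 0, 0]
    - [0, 0, 0]
    - [0, 0, 0]
    - [0, 0, 0]
    - [0, 0, 0]
    - [0, 0, 0]
    - [0, 0, 0]
  claw: [-1, -1, -1, -1, -1, -1, -1, -1, -1, -1]

```text
time: 18.1
position: [0.4985, -0.0529, 0.215]
tcp_rot: [0.002, 0.575, 0.818, 0.002]
ft_force: [-0.2, 0.1, 0.7]
opening: 0.0943
gripper_force: 0.0
```

Emit:
move_arm:
  translation:
    - [-2, 0, 0]
    - [-4, 0, 0]
    - [-6, 0, 0]
    - [-8, 0, 0]
    - [-10, 0, 0]
    - [-12, 0, 0]
    - [-14, 0, 0]
    - [-15, 0, 0]
    - [-15, 0, 0]
    - [-15, 0, 0]
  rot:
    - [0, 0, 0]
    - [0, 0, 0]
    - [0, 0, 0]
    - [0, 0, 0]
    - [0, 0, 0]
    - [0, 0, 0]
    - [0, 0, 0]
    - [0, 0, 0]
    - [0, 0, 0]
    - [0, 0, 0]
  claw: [-1, -1, -1, -1, -1, -1, -1, -1, -1, -1]

```text
time: 18.93
position: [0.5474, -0.1935, 0.2104]
tcp_rot: [-0.0, 0.575, 0.818, -0.0]
ft_force: [-0.6, 0.5, -0.3]
opening: 0.094
gripper_force: 0.0
```

```bash
python3 - <<'E'
from h import *
f=lambda im,y,x,h,w,k:cv2.resize(im[y:y+h,x:x+w],(w*k,h*k),interpolation=cv2.INTER_CUBIC)
t=get_image('top')[:,:,::-1];s=get_image('scene')[:,:,::-1]
a=np.zeros((600,800,3),np.uint8)
a[:300,:400]=f(t,240,322,75,100,4);a[:300,400:]=f(s,205,245,75,100,4)
a[300:,:400]=f(t,190,150,75,100,4);a[300:,400:]=f(s,300,370,75,100,4)
cv2.imwrite('pics/c7.png',a)
E
```

```text
(no output)
```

View pics/c7.png

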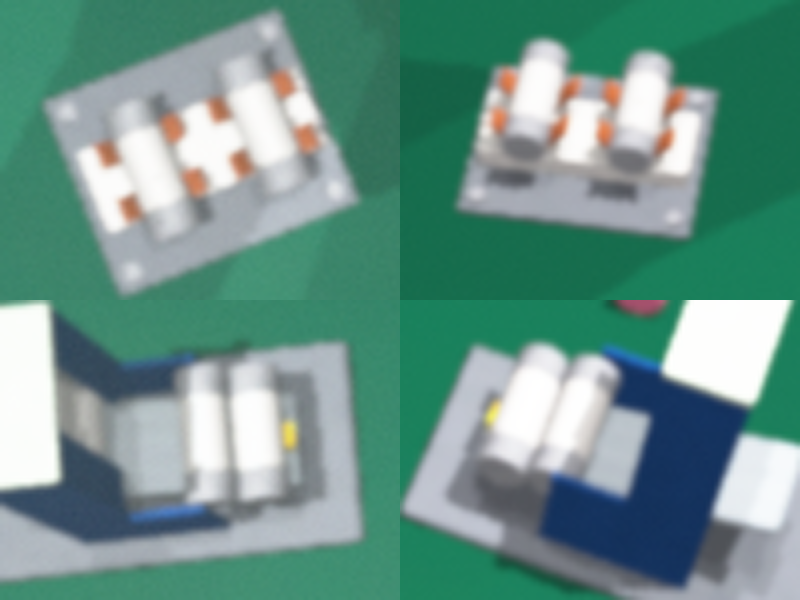

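Both fuses lie seated and centred in the cradles, at top crop (150,168) and (262,122). The third is at the outlet and the gripper is clear, so I'm handing in.

```bash
python3 -c "
from plant import ticket
print(ticket.hand_in())"
```

```text
the job is handed in; nothing more can be done
None
```

Job handed in at about 19 s of the 58 s limit: the last pictures show both fuses seated and centred, one in each cradle of the empty base, and the third fuse at the magazine outlet (hand-in returned no verdict).

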